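Refit the microscope's stage plate

TASK

Put the stage plate back in the microscope: with the fingertips, push the loose black disc across the top of the foot until it drops into the round recess and lies flat and flush in it. Then push the stage clip by its knob round over the plate, all the way to its stop. Do not lift or tip up the plate, and leave the specimen box, bottle, thumbscrew and metal block where they are.

Things in the scene. Friction and masses are not known exactly. Their poses are not given: they have to be found in the camera images.
- scope: white stereo microscope foot, fixed. Origin at the centre of the underside of its rectangular working part, on the table; x and y along its sides, z up. Working part 210 (x) by 250 (y) by 36 mm high, flat top 36 mm above the table. On its -y side a narrower tail (130 mm wide) carries the fixed column at (0, -210) mm with focus block and head, up to about 370 mm high, all further to -y than -180 mm and turned away from the work
- recess (a point): centre of the floor of the round recess in the top of the foot: 64 mm diameter, 6 mm deep, edge chamfered 1 mm; it lies at (0, -30) mm in the foot's frame, its floor 30 mm above the table
- plate: the loose stage plate: black disc, 60 mm diameter, 6 mm thick, about 60 g, edges rounded 1 mm. Origin at the centre of its underside, z up. It starts lying flat on top of the foot, on the +y side of the recess and wholly outside it; seated, its top is flush with the foot's top
- clip (a joint): angle of the steel stage clip on its upright pivot (rad). At 0 the clip points along the foot's -y, parked beside the recess; the angle grows clockwise seen from above; at its stop, 1.57, it points along the foot's -x, over the middle of the recess. It starts between -0.3 and 0.35, turns with slight friction (about 0.6 N at the knob) and stays where it is left
- clip_pivot (a point): pivot axis of the clip, at the underside of its blade, 4 mm above the foot's top; at (70, -30) mm in the foot's frame. The blade is 10 mm wide, 2.5 mm thick and reaches 64 mm from the pivot, passing 4 mm above a flush plate
- clip_knob (a point): middle of the clip's upright knob: 10 mm diameter, 18 mm high, standing on the blade 55 mm from the pivot; its top is about 24 mm above the foot's top; this point is about 15 mm above the foot's top
- specimen_box: clear plastic box with a mineral in it, 32 by 32 by 24 mm, standing on the foot's top near its (-x, -y) corner; leave alone. Origin at the centre of the underside
- dropper: small amber bottle, 32 mm diameter, 55 mm high, on the table on the foot's -x side; leave alone. Origin at the centre of the underside
- thumbscrew: brass thumbscrew standing on its head, 26 mm diameter, 34 mm high, on the table on the foot's -x side; leave alone. Origin at the centre of the underside
- gauge_block: aluminium block 30 by 50 by 20 mm, on the table on the foot's +x side; leave alone. Origin at the centre of the underside
There are look-alikes about, which are no part of the job. What is meant by the plate is not white, and is the smaller of those in its own colour.

How it is judged:
By the outcome, as a careful person would: the job done as asked, in the order asked, and still so for the second after the job is handed in, with the robot touching nothing.
It also fails if it takes over 51 s, if anything falls off the work surface, if the arm or the gripper's body presses on something with over 40 N, if the wrist force passes 120 N, or if a joint passes its speed limit or range.

ROBOT

A 6-joint arm with a two-finger parallel gripper is mounted at the origin on the work surface. World frame = base frame: x ahead of the robot, y to its left, z up, the work surface at z = 0. Lengths are in m, angles in rad, forces in N, time in s.
With the tool pointing down it reaches from about 0.35 to 0.85 m from the base axis. Payload 8.1 kg.
Tool frame: the origin (TCP) lies between the finger pads; the fingertips stand 11 mm ahead of it and the grasp point (between the pads) lies 8 mm behind it (robot.tips_ahead is the distance from the TCP to the fingertips, in m); z points along the fingers, y is the line along which they close (so a half turn about z gives the same grasp; the last joint's range is limited). The gripper opens to 93 mm and grips with 3 to 60 N. Pads are 15 mm wide; open, the fingers measure 128 mm over their backs; the gripper's body (75 mm by 188 mm) begins 65 mm behind the grasp point.
Start: joints at [-1.209, 0.13, 1.488, -0, 1.523, -0.085], TCP at [0.259, -0.541, 0.23] pointing down, gripper open.
Joint ranges: [-2.96, 2.96], [-0.89, 2.26], [0.02, 2.5], [-1.34, 4.48], [0, 2.73], [-2.66, 2.66]. Speed limits (rad/s): [2.39, 2.39, 2.79, 3.14, 3.14, 3.14].

INTERFACE

Orientations are given as a rotation vector (axis times angle).
In Python, from plant import robot gives the robot as it stands. The module is installed in compiled form; this text tells all that it offers.
- The arm moves only by the tool move_arm, never from a script. Its argument "deltas" is one flat list of numbers, 7 for each row, row after row: the shift along the tool's x, y, z in m, then the turn, a rotation vector about the tool's x, y, z in rad, then the opening, from 0 (shut) to 1 (fully open). A call has 1 to 12 rows; each row is the pose to reach, as a shift and turn from the pose commanded when the call began, along the tool's axes at that moment; what a row does not reach only later rows make up. A row lasts 1/8 s, in which the tool goes at most 62.5 mm and 10.7 degrees, less where a joint would pass 70% of its speed; a pose out of reach is approached as far as the arm can. A call with a gripper value outside its range is refused whole. The fingers move at their own pace and stop on an object; "squeeze" is the grip in N (left out, the last holds). Time passes only in rows, so rows that repeat a pose let the fingers close. It gives the time, the measured TCP pose, the force, the opening and the grip force at its end, in the units of the state.
- robot.read_state(): the state, without advancing time (a new reading comes with each control period).
- robot.read_camera(name): name is "scene" or "top"; returns (picture, depth): 400x640x3 uint8, red, green, blue; 400x640 float32, m along the optical axis (not along the pixel's ray), 0 where there is no reading.
- robot.camera_model(name): a dict with "K" (3x3 intrinsics, pixels), "R" (3x3) and "t" (3): a world point X has camera coordinates R X + t. Camera axes: x right, y down, z forward; pixel columns grow to the right and rows downward; lengths in m; the calibration is good to about 2 mm. A picture is of the moment at which its call begins. camera_model takes no time and is no camera call.
- robot.close_job(): hands the job in; it is judged then, once.
Trained networks look in the newest picture that a camera, given by its name, has taken for a name from the list of things; names that differ only in an ending like _2 or _b are one class to them, and where a whole thing is asked for, a point or a joint stands for the part that bears it (a point fixed in the world has none). Each returns a list of dicts, best first, with "confidence" (0 to 1); they miss things now and then, are a little off and sometimes report something else, mostly with a low value. They report only what shows in the picture. A call takes as long as a camera call. They do not tell look-alikes from the thing itself.
- robot.recognise(camera, label): "uv" ([column, row] in pixels, amid what is visible of it).
The state is a dict: "t": time; "q": joint angles; "dq": joint speeds; "joint_torque": joint torques, N m; "tool_pos": TCP position; "orientation": TCP orientation; "force": force on the tool from outside, world axes, zero at the start; "wrist_torque": the same for the moment, N m; "opening": finger opening in m; "gripper_force": force on a finger pad.
Only numpy, scipy, OpenCV 4.12 (cv2) and the standard library are available. Lean on these libraries where they do the work, as an engineer would, in place of code of your own. Each camera call takes 0.05 s, during which the arm holds its last target. There are 200 camera calls.

## Working session

There is one attempt and no reset: what is moved stays moved. The work goes in short steps, Python scripts to look and compute and a tool call to move; the robot and the scene stay as the last step left them, time stands still between calls to the robot, and variables do not carry over. Pictures are saved under pics/ and viewed, at most 10 in all, crops included, and the job is handed in when it is done.

Besides the shell and the picture viewer there is one more tool, called after "Call:" by a JSON object that holds its "name" and its "arguments". move_arm: Moves the arm, as the interface text tells. Its arguments: {"type":"object","properties":{"deltas":{"type":"array","items":{"type":"number"}},"squeeze":{"type":"number"}},"required":["deltas"]}

```bash
mkdir -p pics
cat > h.py <<'E'
from plant import robot
import numpy as np, cv2
def save(n,im): cv2.imwrite('pics/'+n,im[:,:,::-1])
def pt(cam,d,uv):
    m=robot.camera_model(cam);K=np.array(m['K']);R=np.array(m['R']);t=np.array(m['t'])
    u,v=uv;z=d[int(round(v)),int(round(u))]
    return R.T@(z*np.linalg.inv(K)@[u,v,1]-t)
def onz(cam,uv,z):
    m=robot.camera_model(cam);K=np.array(m['K']);R=np.array(m['R']);t=np.array(m['t'])
    c=-R.T@t;d=R.T@np.linalg.inv(K)@np.array([uv[0],uv[1],1.]);return c+d*(z-c[2])/d[2]
def proj(cam,X):
    m=robot.camera_model(cam);p=np.array(m['K'])@(np.array(m['R'])@np.array(X)+np.array(m['t']));return p[:2]/p[2]
E
python3 - <<'E'
from h import *
np.set_printoptions(precision=4,suppress=True)
for c in ['top','scene']:
    p,d=robot.read_camera(c);save(c+'0.png',p)
    print(c,robot.camera_model(c))
    for l in ['plate','recess','clip','clip_knob','clip_pivot','scope','specimen_box']:
        for r in robot.recognise(c,l)[:4]:
            print(l,np.round(r['uv']),round(r['confidence'],2),pt(c,d,r['uv']))
print(robot.read_state())
E
```

```text
top {'K': array([[439.8699,   0.    , 317.525 ],
       [  0.    , 439.8699, 196.4673],
       [  0.    ,   0.    ,   1.    ]]), 'R': array([[-0.0255, -0.9992, -0.0299],
       [-0.9907,  0.0293, -0.1329],
       [ 0.1337,  0.0263, -0.9907]]), 't': array([0.0485, 0.5504, 0.6422])}
plate [312. 296.] 0.95 [0.4607 0.0154 0.7108]
plate [218. 210.] 0.85 [0.5385 0.1968 0.0045]
plate [314. 204.] 0.77 [0.5395 0.0394 0.0444]
plate [425. 169.] 0.42 [ 0.5892 -0.1346  0.0361]
recess [422. 172.] 0.97 [ 0.5854 -0.1294  0.0381]
clip [394. 137.] 0.84 [ 0.6403 -0.0879  0.0438]
clip_knob [394. 137.] 0.51 [ 0.6408 -0.0887  0.0438]
clip_pivot [394. 136.] 0.89 [ 0.6409 -0.0876  0.0447]
scope [424. 172.] 0.84 [ 0.5845 -0.1329  0.0381]
specimen_box [422. 230.] 0.77 [ 0.4941 -0.1195  0.0604]
scene {'K': array([[434.5812,   0.    , 315.0955],
       [  0.    , 434.5812, 204.7389],
       [  0.    ,   0.    ,   1.    ]]), 'R': array([[-0.8444,  0.5356,  0.0076],
       [ 0.4144,  0.6622, -0.6243],
       [-0.3394, -0.524 , -0.7812]]), 't': array([ 0.4242, -0.2048,  0.899 ])}
plate [386. 200.] 0.88 [0.3958 0.0
[... 191 characters left out ...]
8  0.0359]
clip_knob [216. 190.] 0.83 [ 0.6372 -0.0856  0.0406]
clip_pivot [210. 191.] 0.53 [ 0.6436 -0.0946  0.0346]
scope [241. 181.] 0.6 [ 0.592  -0.087   0.0343]
specimen_box [279. 142.] 0.89 [ 0.504  -0.1115  0.0603]
{'t': 0.8, 'q': array([-1.2094,  0.1303,  1.4882, -0.    ,  1.523 , -0.0854]), 'dq': array([-0.0009,  0.0005,  0.0014, -0.0006, -0.0008, -0.0007]), 'joint_torque': array([ -0.0009, -55.9704, -49.2027,   0.0767,   0.0224,  -0.    ]), 'tool_pos': array([ 0.2593, -0.5411,  0.2297]), 'orientation': array([3.0635, 0.6959, 0.    ]), 'force': array([-0.2335, -0.5525,  0.4225]), 'wrist_torque': array([-0.0226,  0.0301, -0.0095]), 'gripper_force': 0.0, 'opening': 0.0930496553512137}
```

View pics/top0.png

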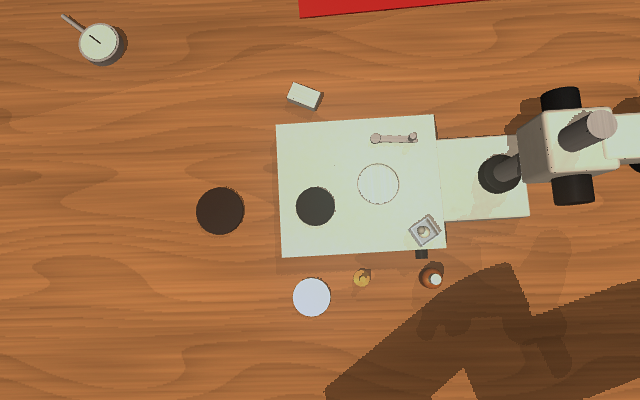

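View pics/scene0.png

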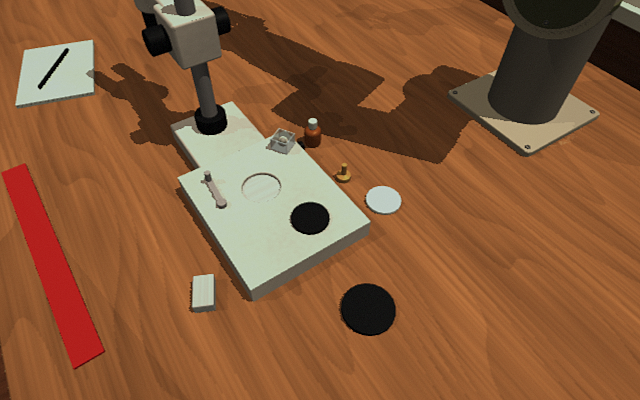

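Candidates in the top view: the black disc on the foot (315,206), a larger black disc on the table (220,210), and a white disc (312,297). I choose (315,206), the smaller black one, which lies on the foot. Next I check it in a crop and fit the positions.

```bash
cat > fit.py <<'E'
from h import *
np.set_printoptions(precision=4,suppress=True)
def disc(cam,img,uv,z,thr=70):
    m=(img.max(2)<thr).astype(np.uint8)
    n,l,s,c=cv2.connectedComponentsWithStats(m)
    k=l[int(uv[1]),int(uv[0])]
    cs,_=cv2.findContours((l==k).astype(np.uint8),0,cv2.CHAIN_APPROX_NONE)
    P=np.array([onz(cam,q[0],z)[:2] for q in max(cs,key=len)],np.float32)
    return k,s[k],cv2.minEnclosingCircle(P),P.mean(0)
E
python3 - <<'E'
from fit import *
for cam,uvp,uvb,tz in [('top',(315,206),(220,210),.042),('scene',(310,218),(368,310),.042)]:
    p,d=robot.read_camera(cam)
    for uv,z in [(uvp,tz),(uvb,.008)]: print(cam,disc(cam,p,uv,z)[1:], pt(cam,d,uv)[2])
    # foot outline: whitish, height ~36mm by depth
    m=robot.camera_model(cam);K=np.array(m['K']);R=np.array(m['R']);t=np.array(m['t'])
    v,u=np.mgrid[:400,:640];C=np.stack([(u-K[0,2])/K[0,0]*d,(v-K[1,2])/K[1,1]*d,d],-1)
    W=(C-t)@R
    mk=((W[...,2]>.030)&(W[...,2]<.046)&(d>0)&(W[...,1]>-.175)&(W[...,1]<.2)&(W[...,0]>.4)&(W[...,0]<.75)).astype(np.uint8)
    mk=cv2.morphologyEx(mk,cv2.MORPH_CLOSE,np.ones((9,9)));mk=cv2.morphologyEx(mk,cv2.MORPH_OPEN,np.ones((5,5)))
    cs,_=cv2.findContours(mk,0,1);c=max(cs,key=cv2.contourArea)
    P=np.array([onz(cam,q[0],.036)[:2] for q in c],np.float32)
    print('rect',cv2.minAreaRect(P),cv2.boxPoints(cv2.minAreaRect(P)))
    s=(W[...,2]>.050)&(W[...,2]<.07)&(abs(W[...,0]-.64)<.05)&(W[...,1]<-.08)&(W[...,1]>-.2)
    print('knob',s.sum(),W[s].mean(0) if s.any() else 0)
    # recess floor
    if cam=='top':
        g=cv2.resize(p[100:270,260:460],None,fx=4,fy=4,interpolation=cv2.INTER_CUBIC);save('crop1.png',g)
    else: save('crop2.png',cv2.resize(p[150:250,170:350],None,fx=4,fy=4,interpolation=cv2.INTER_CUBIC))
E
```

```text
top (array([     0,      0,    640,    400, 250716], dtype=int32), ((0.6100810766220093, 0.045508407056331635), 0.5855796337127686), array([0.5604, 0.0335], dtype=float32)) 0.04297895211183851
top (array([ 196,  187,   48,   47, 1733], dtype=int32), ((0.5373110771179199, 0.19306640326976776), 0.03870043903589249), array([0.5371, 0.1929], dtype=float32)) 0.007512806578525839
rect ((0.5691714286804199, -0.04110217094421387), (0.21009550988674164, 0.27100178599357605), 1.8807541131973267) [[ 0.4597  0.0909]
 [ 0.4686 -0.18  ]
 [ 0.6786 -0.1731]
 [ 0.6697  0.0978]]
knob 43 [ 0.6365 -0.1125  0.0588]
scene (array([291, 202,  38,  33, 978], dtype=int32), ((0.5381724834442139, 0.04160871356725693), 0.030794557183980942), array([0.539 , 0.0418], dtype=float32)) 0.04142568744442655
scene (array([ 339,  283,   57,   53, 2292], dtype=int32), ((0.5412097573280334, 0.19593992829322815), 0.04015399143099785), array([0.5417, 0.1972], dtype=float32)) 0.005156761363246035
rect ((0.5692086219787598, -0.03831547498703003), (0.211920827627182, 0.2749807834625244), 1.4228882789611816) [[ 0.4599  0.0965]
 [ 0.4667 -0.1784]
 [ 0.6786 -0.1731]
 [ 0.6717  0.1018]]
knob 48 [ 0.6374 -0.1103  0.057 ]
```

View pics/crop1.png

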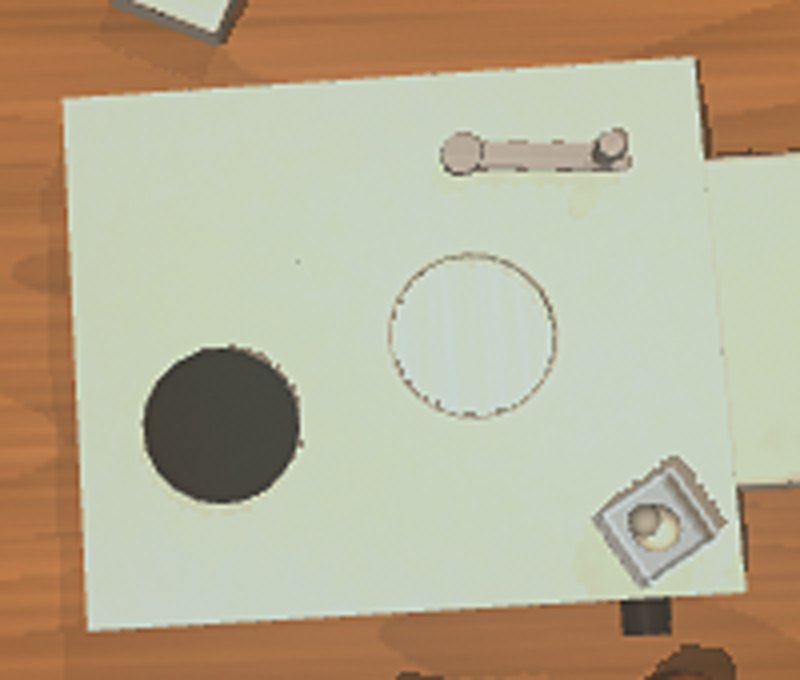

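View pics/crop2.png

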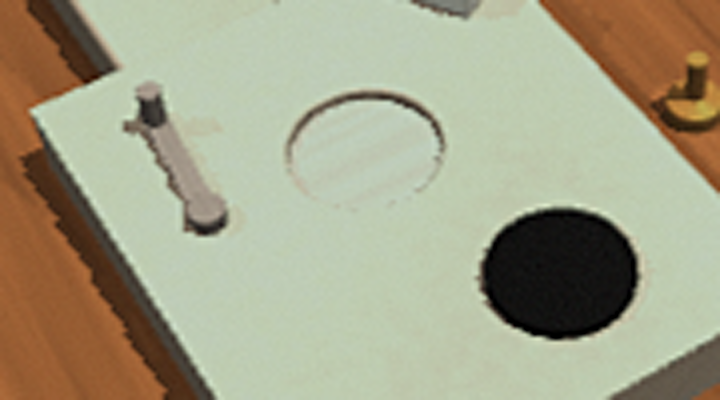

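The crops show the small black disc at top (315.4,206.2), the recess at (378.2,183.8), the pivot at (375,138) and the knob top at (413,136). The foot's corners are sharp.

Run:
```python
from fit import *
o=lambda u,v,z,c='top':onz(c,(u,v),z)[:2]
C=np.array([o(275.75,124.75,.036),o(434.2,114.5,.036),o(446.2,247.75,.036),o(282.5,257.75,.036)])
print(C, [np.linalg.norm(C[i]-C[i-1]) for i in range(4)])
ctr=C.mean(0); a=np.array([[.105,.125],[.105,-.125],[-.105,-.125],[-.105,.125]])
H=(C-ctr).T@a; th=np.arctan2(*( (C-ctr)[:,1]@a[:,0]-(C-ctr)[:,0]@a[:,1], ((C-ctr)*a).sum()))
R=np.array([[np.cos(th),-np.sin(th)],[np.sin(th),np.cos(th)]])
print('ctr',ctr,'yaw',th,'recess',ctr+R@[0,-.03],'pivot',ctr+R@[.07,-.03])
print('recess top',o(378.2,183.75,.036),'scene',o(261.5,187.5,.036,'scene'))
print('plate top',o(315.4,206.2,.042),'scene',o(170+560/4,150+273/4,.042,'scene'))
print('pivot top',o(375.2,138.2,.045),'scene',o(170+207/4,150+212/4,.045,'scene'))
print('knob top',o(413,135.9,.06),'scene',o(170+150/4,150+90/4,.06,'scene'))
```

```text
[[ 0.6685  0.0967]
 [ 0.6765 -0.1538]
 [ 0.4678 -0.1592]
 [ 0.4591  0.0891]] [np.float64(0.20956914103164567), np.float64(0.2506615203268777), np.float64(0.20881359498474997), np.float64(0.24843978867675556)]
ctr [ 0.568  -0.0318] yaw 0.032430419527732395 recess [ 0.5689 -0.0618] pivot [ 0.6389 -0.0595]
recess top [ 0.5688 -0.0611] scene [ 0.5703 -0.056 ]
plate top [0.536  0.0368] scene [0.5389 0.0426]
pivot top [ 0.6389 -0.0586] scene [ 0.6405 -0.0532]
knob top [ 0.6365 -0.114 ] scene [ 0.6364 -0.1102]
```

Call:
{"name": "move_arm", "arguments": {"deltas": [0.038,-0.045,0,0,0,-0.12,0.43,0.076,-0.091,0,0,0,-0.24,0.43,0.113,-0.136,0,0,0,-0.36,0.43,0.151,-0.182,0,0,0,-0.48,0.43,0.189,-0.227,0,0,0,-0.6,0.43,0.227,-0.273,0,0,0,-0.72,0.43,0.264,-0.318,0,0,0,-0.84,0.43,0.313,-0.345,0.022,0,0,-0.96,0.43,0.362,-0.372,0.044,0,0,-1.08,0.43,0.411,-0.399,0.066,0,0,-1.2,0.43,0.46,-0.426,0.088,0,0,-1.32,0.43,0.509,-0.453,0.11,0,0,-1.438,0.43]}}

```text
t: 2.4
tool_pos: [0.5237, 0.0892, 0.1192]
orientation: [1.841, 2.545, 0.001]
force: [-0.4, -1.0, 0.9]
opening: 0.0401
gripper_force: 0.0
```

Call:
{"name": "move_arm", "arguments": {"deltas": [0,0,0.04,0,0,0,0.43,0,0,0.06,0,0,0,0.43,0,0,0.07,0,0,0,0.43,0,0,0.07,0,0,0,0.43]}}

```text
t: 2.9
tool_pos: [0.5223, 0.0872, 0.0494]
orientation: [-1.847, -2.541, 0.001]
force: [-0.6, -0.2, 0.7]
opening: 0.0397
gripper_force: 0.0
```

Run:
```python
from fit import *
for c in ['top','scene']:
    p,d=robot.read_camera(c)
    if c=='top': save('t1.png',cv2.resize(p[100:270,260:460],None,fx=4,fy=4,interpolation=cv2.INTER_CUBIC))
    else: save('s1.png',cv2.resize(p[130:280,180:380],None,fx=4,fy=4,interpolation=cv2.INTER_CUBIC))
s=robot.read_state();print(s['t'],s['tool_pos'],s['orientation'],s['force'])
```

```text
3.0 [0.5235 0.0872 0.0509] [1.8465 2.54   0.0019] [0.4212 0.6353 1.2431]
```

View pics/s1.png

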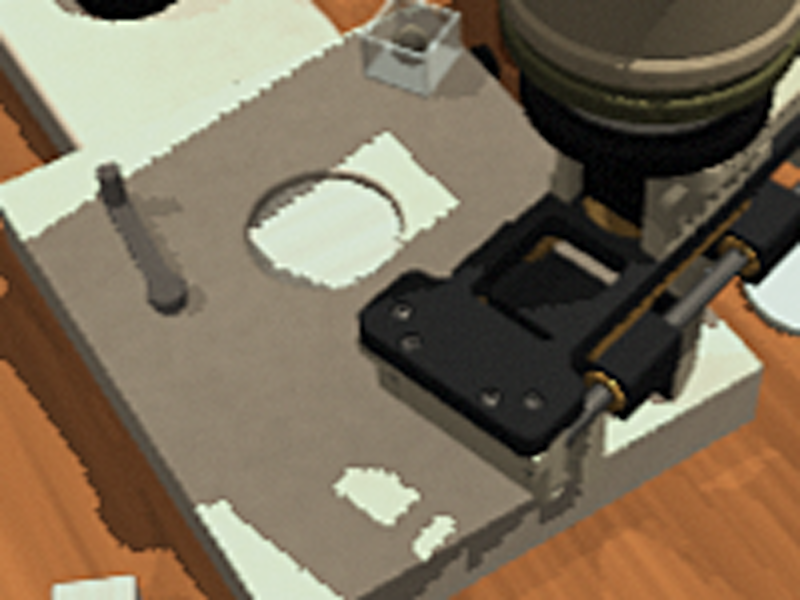

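Call:
{"name": "move_arm", "arguments": {"deltas": [-0.01,0,0.001,0,0,0,0.43,-0.018,0,0.001,0,0,0,0.43,-0.026,0,0.001,0,0,0,0.43,-0.034,0,0.001,0,0,0,0.43,-0.042,0,0.001,0,0,0,0.43,-0.05,0,0.001,0,0,0,0.43,-0.058,0,0.001,0,0,0,0.43,-0.066,0,0.001,0,0,0,0.43,-0.074,0,0.001,0,0,0,0.43,-0.082,0,0.001,0,0,0,0.43,-0.09,0,0.001,0,0,0,0.43,-0.096,0,0.001,0,0,0,0.43]}}

```text
t: 4.5
tool_pos: [0.5524, -0.0045, 0.0486]
orientation: [-1.847, -2.541, 0.0]
force: [-1.1, -0.5, 0.1]
opening: 0.0403
gripper_force: 0.6
```

Run:
```python
from fit import *
T=[]
p,d=robot.read_camera('scene');save('s2.png',cv2.resize(p[130:280,180:380],None,fx=4,fy=4,interpolation=cv2.INTER_CUBIC))
p,d=robot.read_camera('top')
s=robot.read_state();print(s['t'],s['tool_pos'],s['orientation'],s['force'])
```

```text
4.6 [ 0.5524 -0.0046  0.0486] [ 1.8474  2.5408 -0.0004] [-0.5641  0.2595 -0.3128]
```

View pics/s2.png

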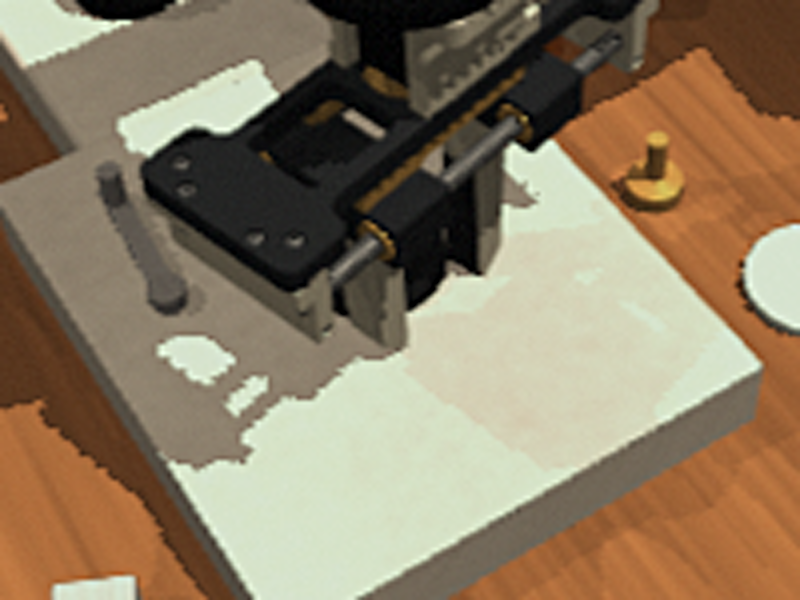

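Call:
{"name": "move_arm", "arguments": {"deltas": [-0.003,0,0,0,0,0,0.43,-0.006,0,0,0,0,0,0.43,-0.009,0,0,0,0,0,0.43,-0.012,0,0,0,0,0,0.43,-0.015,0,0,0,0,0,0.43,-0.018,0,0,0,0,0,0.43,-0.02,0,0,0,0,0,0.43,-0.022,0,0,0,0,0,0.43,-0.024,0,0,0,0,0,0.43,-0.026,0,0,0,0,0,0.43,-0.028,0,0,0,0,0,0.43,-0.029,0,0,0,0,0,0.43]}}

```text
t: 6.1
tool_pos: [0.5613, -0.0317, 0.0487]
orientation: [1.847, 2.541, 0.0]
force: [-0.0, -0.8, 0.5]
opening: 0.0397
gripper_force: 0.0
```

Call:
{"name": "move_arm", "arguments": {"deltas": [0.02,0,0,0,0,0,0.43,0.06,0,-0.02,0,0,0,0.43,0.11,0,-0.05,0,0,0,0.43,0.14,0,-0.08,0,0,0,0.43,0.14,0,-0.08,0,0,0,0.43]}}

```text
t: 6.72
tool_pos: [0.5188, 0.1046, 0.1315]
orientation: [1.84, 2.542, 0.006]
force: [1.7, 0.6, -1.0]
opening: 0.04
gripper_force: 0.0
```

Run:
```python
from fit import *
p,d=robot.read_camera('scene');a=cv2.resize(p[150:250,170:330],None,fx=4,fy=4,interpolation=cv2.INTER_CUBIC)
p2,d2=robot.read_camera('top');b=cv2.resize(p2[110:160+90,320:480],None,fx=4,fy=4,interpolation=cv2.INTER_CUBIC)
save('s3.png',np.vstack([a,b])[:, :][:1000] if 0 else cv2.resize(np.vstack([a,b]),None,fx=.62,fy=.62))
for cam,im,dd in (('scene',p,d),('top',p2,d2)):
    q=proj(cam,[.5695,-.0585,.036]);k=q.astype(int)
    print(cam,q,im[k[1],k[0]]); print(disc(cam,im,q,.036)[1:])
    for off in [(0,0),(.02,0),(-.02,0),(0,.02),(0,-.02)]:
        r=proj(cam,[.5695+off[0],-.0585+off[1],.036]);print(off,pt(cam,dd,r)[2].round(4))
```

```text
scene [261.2269 186.3238] [17 18 16]
(array([243, 174,  37,  28, 815], dtype=int32), ((0.5713911056518555, -0.057134538888931274), 0.030600907281041145), array([ 0.5717, -0.0567], dtype=float32))
(0, 0) 0.0343
(0.02, 0) 0.0334
(-0.02, 0) 0.0335
(0, 0.02) 0.035
(0, -0.02) 0.0346
top [376.4813 183.3402] [60 57 51]
(array([ 358,  165,   38,   37, 1130], dtype=int32), ((0.5699228048324585, -0.05881083756685257), 0.029867324978113174), array([ 0.5701, -0.0587], dtype=float32))
(0, 0) 0.034
(0.02, 0) 0.0355
(-0.02, 0) 0.0371
(0, 0.02) 0.0362
(0, -0.02) 0.0351
```

View pics/s3.png

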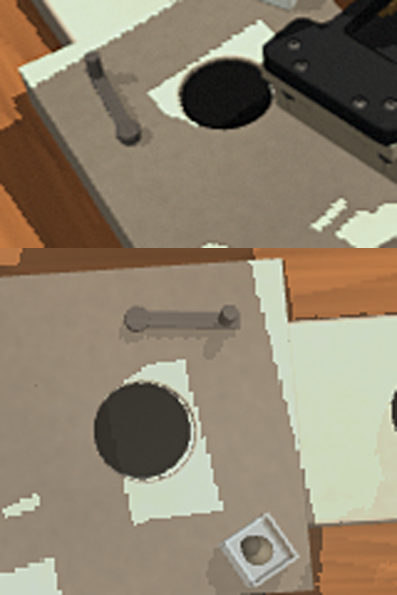

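The plate now fills the recess, with a thin crescent on its -y side. I check flatness with a plane fit.

```bash
cat > flat.py <<'E'
from fit import *
def flat():
  for cam in ('scene','top'):
    im,d=robot.read_camera(cam)
    m=robot.camera_model(cam);K=np.array(m['K']);R=np.array(m['R']);t=np.array(m['t'])
    v,u=np.mgrid[:400,:640];W=(np.stack([(u-K[0,2])/K[0,0]*d,(v-K[1,2])/K[1,1]*d,d],-1)-t)@R
    q=proj(cam,[.5695,-.0585,.036]);k,_,c,_=disc(cam,im,q,.036)
    dk=im.max(2)<70; r=np.hypot(W[...,0]-c[0][0],W[...,1]-c[0][1])
    for n,s in (('plate',dk&(r<.026)),('foot',(~dk)&(r>.036)&(r<.055)&(W[...,0]<.60)&(abs(W[...,2]-.036)<.012))):
        P=W[s];A=np.c_[P[:,:2]-c[0],np.ones(len(P))];x=np.linalg.lstsq(A,P[:,2],rcond=None)[0];print(cam,n,len(P),'slope',x[:2],'z',x[2],'med',np.median(P[:,2]))
    print(c)
E
python3 -c "
from flat import *
flat()"
```

```text
scene plate 602 slope [-0.0027  0.0016] z 0.035293309250906145 med 0.03529115713691727
scene foot 749 slope [ 0.0035 -0.0007] z 0.03535136038406006 med 0.03531757100276154
((0.5713911056518555, -0.057134538888931274), 0.030600907281041145)
top plate 875 slope [-0.0005 -0.001 ] z 0.036028389264826134 med 0.03598764024351081
top foot 1659 slope [-0.0018 -0.0001] z 0.03608975056689298 med 0.03612445429085476
((0.5698795914649963, -0.05884994938969612), 0.029848691076040268)
```

Flat and flush in both views. Next is the clip. I shut the fingers and move to the knob's +x side, keeping the gripper body's narrow direction toward the column.

Call:
{"name": "move_arm", "arguments": {"deltas": [-0.05,0.016,0,0,0,0.06,0,-0.1,0.032,0,0,0,0.12,0,-0.15,0.048,0,0,0,0.18,0,-0.2,0.064,0,0,0,0.24,0,-0.25,0.0785,0,0,0,0.285,0,-0.25,0.0785,0,0,0,0.285,0,-0.25,0.0785,0,0,0,0.285,0]}}

```text
t: 7.8
tool_pos: [0.6687, -0.1125, 0.1267]
orientation: [-2.189, -2.25, 0.002]
force: [-0.7, -0.4, 0.0]
opening: 0.0007
gripper_force: 0.0
```

Run:
```python
from fit import *
p,d=robot.read_camera('scene');save('s4.png',cv2.resize(p[100:250,150:350],None,fx=3,fy=3,interpolation=cv2.INTER_CUBIC))
s=robot.read_state();print(s['t'],s['tool_pos'],s['orientation'],s['opening'],s['q'])
```

```text
7.85 [ 0.6688 -0.1117  0.1273] [-2.1878 -2.2515  0.0014] 0.00047351699023212703 [-0.2413  0.4031  1.3555  0.0003  1.3852 -0.27  ]
```

View pics/s4.png

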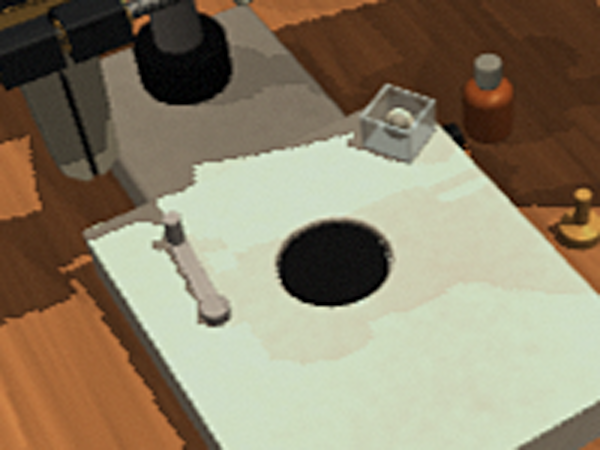

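Call:
{"name": "move_arm", "arguments": {"deltas": [0,0,0.05,0,0,0,0,0,0,0.07,0,0,0,0,0,0,0.07,0,0,0,0,-0.0,-0.006,0.07,0,0,0,0,0.0,-0.012,0.07,0,0,0,0,0.002,-0.018,0.07,0,0,0,0,0.003,-0.024,0.07,0,0,0,0,0.006,-0.03,0.07,0,0,0,0,0.009,-0.036,0.07,0,0,0,0,0.012,-0.042,0.07,0,0,0,0,0.014,-0.045,0.07,0,0,0,0,0.014,-0.045,0.07,0,0,0,0]}}

```text
t: 9.35
tool_pos: [0.6241, -0.099, 0.0586]
orientation: [-2.188, -2.253, 0.0]
force: [0.7, 0.5, -0.4]
opening: 0.0004
gripper_force: 0.0
```

Run:
```python
from fit import *
p,d=robot.read_camera('scene');save('s5.png',cv2.resize(p[100:250,150:350],None,fx=3,fy=3,interpolation=cv2.INTER_CUBIC))
s=robot.read_state();print(s['t'],s['tool_pos'],s['force'])
```

```text
9.4 [ 0.6242 -0.0991  0.0585] [-0.2713 -0.4823 -0.4679]
```

View pics/s5.png

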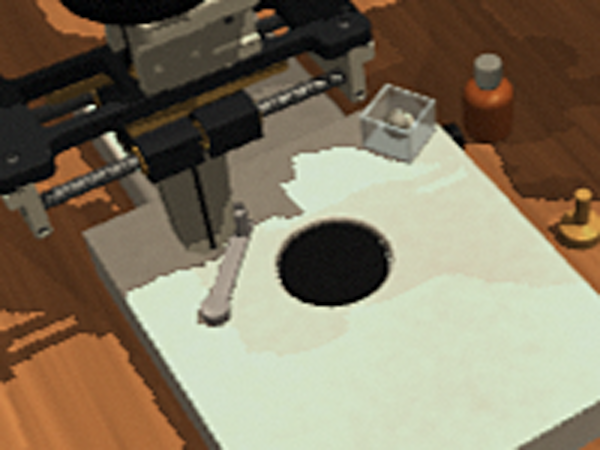

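Call:
{"name": "move_arm", "arguments": {"deltas": [0,0.006,0,0,0,0,0,-0.012,0.006,0,0,0,0,0,-0.021,0.004,0,0,0,0,0,-0.021,-0.012,0,0,0,0,0,-0.021,-0.031,0,0,0,0,0,-0.013,-0.031,0,0,0,0,0,-0.005,-0.031,0,0,0,0,0,0.003,-0.031,0,0,0,0,0,0.01,-0.031,0,0,0,0,0,0.016,-0.031,0,0,0,0,0,0.022,-0.031,0,0,0,0,0,0.027,-0.031,0,0,0,0,0]}}

```text
t: 10.9
tool_pos: [0.593, -0.0726, 0.0588]
orientation: [2.188, 2.254, 0.0]
force: [-0.3, -6.6, 0.1]
opening: 0.0002
gripper_force: 4.0
```

Call:
{"name": "move_arm", "arguments": {"deltas": [0.001,0,0,0,0,0,0,0.002,0,0,0,0,0,0,0.003,0,0,0,0,0,0,0.003,0,0,0,0,0,0]}}

```text
t: 11.4
tool_pos: [0.593, -0.0723, 0.0589]
orientation: [2.187, 2.251, -0.003]
force: [-0.0, -10.9, -2.0]
opening: 0.0005
gripper_force: 5.5
```

Contact force builds with no motion, so this is probably the stop. I back off, lift, and check.

Call:
{"name": "move_arm", "arguments": {"deltas": [-0.008,0,0,0,0,0,0,-0.02,0,0,0,0,0,0,-0.02,0,-0.05,0,0,0,0,-0.02,0,-0.1,0,0,0,0,0.03,-0.03,-0.13,0,0,0,0,0.09,-0.05,-0.13,0,0,0,0,0.15,-0.07,-0.13,0,0,0,0,0.2,-0.09,-0.13,0,0,0,0,0.2,-0.09,-0.13,0,0,0,0]}}

```text
t: 12.52
tool_pos: [0.4956, 0.1304, 0.189]
orientation: [-2.183, -2.258, -0.002]
force: [0.4, -0.5, 0.6]
opening: 0.0003
gripper_force: 0.0
```

Run:
```python
from flat import *
p,d=robot.read_camera('scene');a=cv2.resize(p[130:250,170:330],None,fx=3,fy=3,interpolation=cv2.INTER_CUBIC)
p2,d2=robot.read_camera('top');b=cv2.resize(p2[100:260,320:460],None,fx=3,fy=3,interpolation=cv2.INTER_CUBIC)
c=np.zeros((480,900,3),np.uint8);c[:360,:480]=a;c[:,480:]=b[:,:420];save('f.png',cv2.resize(c,(800,427)))
for cam,dd in (('scene',d),('top',d2)):
    m=robot.camera_model(cam);K=np.array(m['K']);R=np.array(m['R']);t=np.array(m['t'])
    v,u=np.mgrid[:400,:640];W=(np.stack([(u-K[0,2])/K[0,0]*dd,(v-K[1,2])/K[1,1]*dd,dd],-1)-t)@R
    s=(W[...,2]>.052)&(W[...,2]<.066)&(abs(W[...,0]-.6)<.05)&(abs(W[...,1]+.08)<.05)
    print('knob',s.sum(),W[s].mean(0))
s=robot.read_state();print(s['t'],s['tool_pos'],s['force'])
```

```text
knob 44 [ 0.5849 -0.0575  0.0573]
knob 38 [ 0.5842 -0.0597  0.0602]
12.625 [0.497  0.1273 0.1889] [0.9659 0.248  0.1926]
```

View pics/f.png

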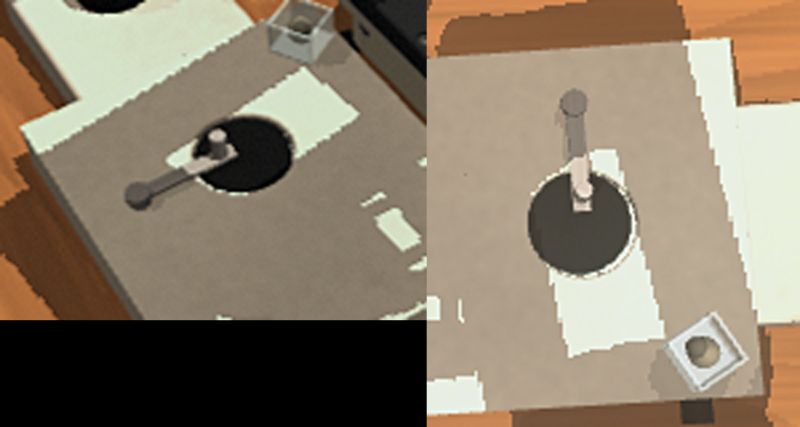

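The clip lies along the foot's -x over the middle of the plate. The measured angle is about 1.57, and the plate is still flush.

```bash
python3 -c "
from plant import robot
print(robot.close_job())"
```

```text
the job is handed in; nothing more can be done
None
```

The stage plate lies flat and flush in the recess, the clip is round at its stop over it, and the job was handed in at about 12.6 s; the hand-in gave no verdict.

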